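# Break the console's links and park them on the bar

## Task

Make the test circuit dead: pull the supply link (narrow, square-cornered grip) straight out of the sloping console and hang it astride the bar of the park rack, let go, and only then pull the earth link (round grip) and hang it there too. The two must hang freely, legs down, one leg on each side of the bar, one link on each side of the bar's black collar, whichever way round. Do not disturb the multimeter, the black power adapter, the round white head cap or the roll of tape.

Things in the scene. Friction and masses are not known exactly. Their poses are not given: they have to be found in the camera images.
- supply_link: U-shaped plug-in link, loose, 0.12 kg: black crown 62(y)x16(x)x14(z) mm, narrow square-cornered grip 12(x)x26(y), z 14..52, legs down to z=-46 at y=+-22. Origin: middle of crown underside; z up through grip, y across legs, x thin. Crown z 0..14. Legs: sleeves 10 wide to z=-12, then brass blades 6(y)x12(x); gap between blades 38, less under the crown: it centres on a 14 mm bar. Hangs legs down.
- earth_link: U-shaped plug-in link, loose, 0.12 kg: black crown 62(y)x16(x)x14(z) mm, round grip disc 12(x) thick, 38 across, z 14..52, legs down to z=-46 at y=+-22. Origin: middle of crown underside; z up through grip, y across legs, x thin. Crown z 0..14. Legs: sleeves 10 wide to z=-12, then brass blades 6(y)x12(x); gap between blades 38, less under the crown: it centres on a 14 mm bar. Hangs legs down.
- socket_panel: Console's sloping grey face, 114x160 mm, 14 thick, tilted 35 deg from level. Origin: face centre, 97 mm above table; z outward normal, x up the slope, y level. Links start plugged in side by side (either order), origins at y=+-37, z=12, axes as the panel's. Draw a link straight out along z: sprung detents hold it, 5 to 10 N, most in the first 3 mm; blades clear the face after 34 mm.
- console: Fixed black-cheeked grey console carrying the sloping face. Origin: middle of its footprint on the table; -x is its low front, roughly toward the robot (yaw varies). Footprint 124(x)x176(y) mm; back top edge 138 mm above the table; side cheeks at y=+-84 stand 6 mm proud of the face.
- bar_mid (a point): Middle of the park rack's bar, on its axis, 130 mm above the table; x along the bar, z up. Fixed level steel rod, 14 mm diameter, on two posts at x=+-125 mm; free length x=-118..118; end blocks rise 9 mm over the axis. Base plate 290x70x12 mm. A link hanging astride it has its origin at z=7 and its x along the bar (either way).
- collar_mid (a point): Centre of the black collar (24 mm diameter, 16 mm long along the bar) on the park rack's bar; same axes as the bar. It starts up to 35 mm either side of the middle and slides only stiffly (4 N).
- multimeter: Bystander: yellow and black multimeter lying flat, 145 x 66 x 46 mm; origin at the centre of its underside.
- adapter: Bystander: black box-shaped power adapter, 60 x 76 x 52 mm, standing somewhere between console and rack; origin at the centre of its underside.
- head_cap: Bystander: white round thermocouple head with a side neck, 68 x 94 x 34 mm; origin at the centre of its underside.
- tape_roll: Bystander: blue roll of insulating tape lying flat, 64 mm across, 18 mm high; origin at the centre of its underside.
Mind the look-alikes: they are no part of the job. What is shaped like the earth_link but red is not meant.

How it is judged:
By the outcome, as a careful person would: the job done as asked, in the order asked, and still so for the second after the job is handed in, with the robot touching nothing.
It also fails if it takes over 61 s, if anything falls off the work surface, if the arm or the gripper's body presses on something with over 40 N, if the wrist force passes 120 N, or if a joint passes its speed limit or range.

## Robot

A 6-joint arm with a two-finger parallel gripper is mounted at the origin on a cart in front of the work surface, level with it; the furniture and walls round the work are solid. World frame = base frame: x ahead of the robot, y to its left, z up, the work surface at z = 0. Lengths are in m, angles in degrees, forces in N, time in s.
With the tool pointing down it reaches from about 0.375 to 0.9 m from the base axis. Payload 3.1 kg.
Tool frame: the origin (TCP) lies at the very end of the fingers, on their centre line; the grasp point (between the pads) lies 19 mm behind it; z points along the fingers, y is the line along which they close (so a half turn about z gives the same grasp; the last joint's range is limited). The gripper opens to 87 mm and grips with 3 to 60 N. Pads are 19 mm wide; open, the fingers measure 117 mm over their backs; the gripper's body (75 mm by 190 mm) begins 51 mm behind the grasp point.
Start: joints at [-81.79, 30.224, 82.088, -0, 67.689, -10.227], TCP at [0.198, -0.593, 0.223] pointing down, gripper open.
Joint ranges: [-176.69, 176.69], [-43.24, 126.21], [12.49, 139.97], [-82, 262], [0, 151.66], [-163.58, 163.58]. Speed limits (degrees/s): [159.86, 159.86, 180, 180, 180, 180].

## Interface

Orientations are given as a 3x3 rotation matrix whose columns are the frame's x, y, z axes.
In Python, from rig import readout, cams, bot gives the robot as it stands.
- The arm moves only by the shell command python3 -m inch 'ROWS'. ROWS is JSON, a list of rows, each a list of 5 numbers: the shift along the world's x, y, z in cm, then the turn about the world's z in degrees, then the finger opening in cm, from 0 to 8.7. In form: [[dx, dy, dz, twist, fingers], ...]. A call has 1 to 10 rows; each row is the pose to reach, as a shift and turn from the pose commanded when the call began; what a row does not reach only later rows make up. A row lasts 1/12 s, in which the tool goes at most 41.7 mm and 7.16 degrees, less where a joint would pass 70% of its speed; a pose out of reach is approached as far as the arm can. A call with a gripper value outside its range is refused whole. The fingers move at their own pace and stop on an object; the grip force is fixed at half the most. Time passes only in rows, so rows that repeat a pose let the fingers close. It gives the time, the measured TCP pose, the force, the opening and the grip force at its end, in the units of the state.
- readout.read_state(): the state, without advancing time (a new reading comes with each control period).
- cams.capture(name): name is "side" or "top" or "wrist"; returns a dict with "image" (420x560x3 uint8, blue, green, red), "intrinsics" (3x3 intrinsics, pixels), "xyz" and "rotation" of the camera in the world; the wrist camera has in their place "tool_from_camera" (4x4, takes a point from camera to tool coordinates, whose origin is the TCP and whose axes are the flange's). Camera axes: x right, y down, z forward; pixel columns grow to the right and rows downward; lengths in m; the calibration is good to about 2 mm. A picture is of the moment at which its call begins: read the wrist's pose just before it. There is no depth.
- bot.hand_in(): hands the job in; it is judged then, once.
The state is a dict: "time_s": time; "joint_positions": joint angles; "qvel": joint speeds; "tau": joint torques, N m; "position": TCP position; "tcp_rot": TCP orientation; "force": force on the tool from outside, world axes, zero at the start; "moment": the same for the moment, N m; "opening": opening from 0.0 (shut) to 1.0 (fully open); "grasp_force": force on a finger pad.
Only numpy, scipy, OpenCV 4.12 (cv2) and the standard library are available. Lean on these libraries where they do the work, as an engineer would, in place of code of your own. Each camera call takes 0.05 s, during which the arm holds its last target. There are 200 camera calls.

## Working session

There is one attempt and no reset: what is moved stays moved. The work goes in short steps, Python scripts to look and compute and a shell command to move; the robot and the scene stay as the last step left them, time stands still between calls to the robot, and variables do not carry over. Pictures are saved under pics/ and viewed, at most 10 in all, crops included, and the job is handed in when it is done.

```bash
ls; mkdir -p pics; python3 - <<'E'
from rig import readout,cams
import cv2,numpy as np,pickle
s=readout.read_state();print(s['time_s'],s['position'],np.round(s['tcp_rot'],3),s['opening'])
for n in['side','top']:
    c=cams.capture(n);pickle.dump(c,open(n+'0.pkl','wb'));cv2.imwrite(f'pics/{n}0.png',c['image']);print(n,c['intrinsics'],c['xyz'],np.round(c['rotation'],3))
E
```

```text
pics
0.0 [ 0.19758881 -0.59217405  0.22158211] [[ 0.949  0.316 -0.   ]
 [ 0.316 -0.949  0.002]
 [ 0.    -0.002 -1.   ]] 0.9996295851696725
side [[477.11631519   0.         279.25805215]
 [  0.         477.11631519 208.8226269 ]
 [  0.           0.           1.        ]] [ 0.24880582 -1.30386747  0.76862737] [[ 0.96  -0.146  0.239]
 [-0.279 -0.419  0.864]
 [-0.026 -0.896 -0.443]]
top [[480.95916247   0.         280.98941311]
 [  0.         480.95916247 214.86336758]
 [  0.           0.           1.        ]] [ 0.43769566 -0.04851959  1.3711787 ] [[ 0.023 -0.995  0.102]
 [-1.    -0.023 -0.002]
 [ 0.005 -0.102 -0.995]]
```

View pics/top0.png

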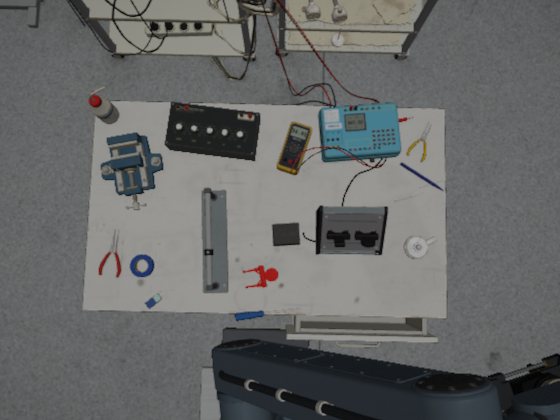

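View pics/side0.png

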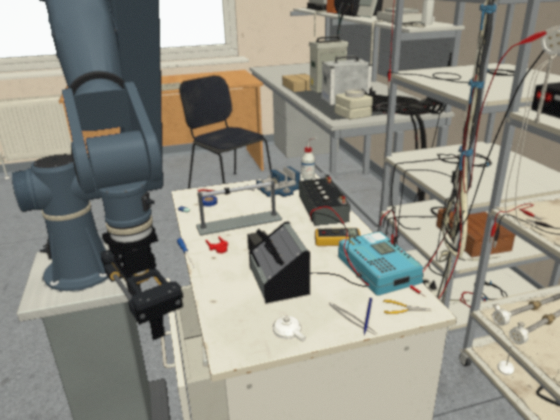

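The top view shows the console at (351,230), the rack bar at x≈208 px running up and down with its collar at (208,252), the adapter at (286,234), the red look-alike at (262,277), the head cap at (416,247) and the tape at (142,265). The links are on the console at about (338,240) and (367,240), so I'll zoom in on those.

```bash
cat > h.py <<'E'
import numpy as np,cv2,pickle
from rig import readout,cams
def grab(n):
    s=readout.read_state(); c=cams.capture(n)
    if n=='wrist':
        T=np.eye(4);T[:3,:3]=s['tcp_rot'];T[:3,3]=s['position'];M=T@np.array(c['tool_from_camera']);c['rotation']=M[:3,:3];c['xyz']=M[:3,3]
    return c
def ray(c,u,v):
    d=np.array(c['rotation'])@np.linalg.solve(c['intrinsics'],[u,v,1.]);return np.array(c['xyz']),d
def onz(c,u,v,z):
    o,d=ray(c,u,v);return o+d*(z-o[2])/d[2]
def proj(c,p):
    q=np.array(c['rotation']).T@(np.array(p)-c['xyz']);q=np.array(c['intrinsics'])@q;return q[:2]/q[2]
def tri(c1,p1,c2,p2):
    o1,d1=ray(c1,*p1);o2,d2=ray(c2,*p2);A=np.c_[d1,-d2];t=np.linalg.lstsq(A,o2-o1,rcond=None)[0]
    a,b=o1+d1*t[0],o2+d2*t[1];return (a+b)/2,np.linalg.norm(a-b)
E
python3 - <<'E'
from h import *
c=pickle.load(open('top0.pkl','rb'));I=c['image']
a=cv2.resize(I[195:265,305:400],None,fx=6,fy=6,interpolation=cv2.INTER_CUBIC)
b=cv2.resize(I[180:300,190:235],None,fx=4.8,fy=4.8,interpolation=cv2.INTER_CUBIC)
H=max(a.shape[0],b.shape[0]);f=lambda x:np.vstack([x,np.zeros((H-x.shape[0],x.shape[1],3),np.uint8)])
cv2.imwrite('pics/crop.png',np.hstack([f(a),f(b)])[:, :800]);
for n,u,v,z in[('TL',317,208,.138),('TR',386,208,.138),('BL',318,253,.06),('BR',383,253,.06),('collar',208,252,.142),('bartop',208,190,.135),('barbot',208,291,.135),('ad',286,234,.052)]:print(n,np.round(onz(c,u,v,z),3))
E
```

```text
TL [ 0.584 -0.144  0.138]
TR [ 0.588 -0.322  0.138]
BL [ 0.47  -0.155  0.06 ]
BR [ 0.474 -0.332  0.06 ]
collar [0.464 0.132 0.142]
bartop [0.625 0.139 0.135]
barbot [0.366 0.129 0.135]
ad [ 0.52  -0.067  0.052]
```

View pics/crop.png

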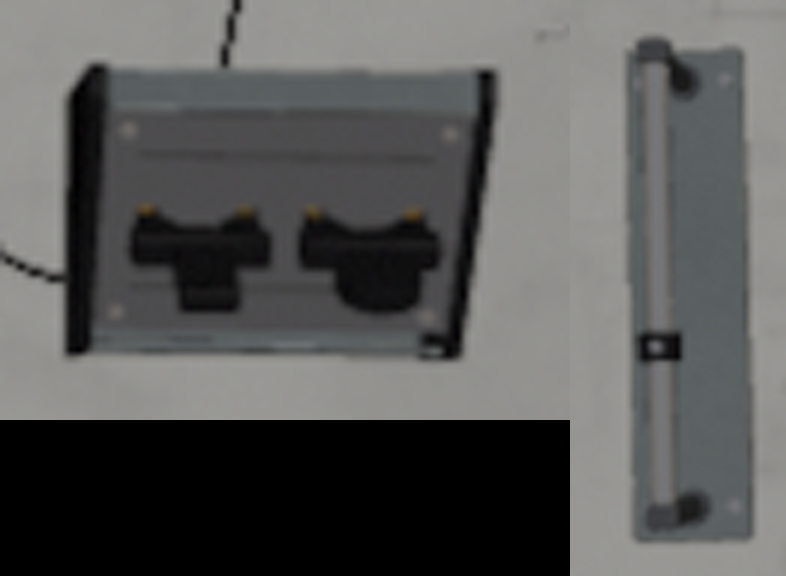

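In the crop, the link at crop (205,260), left (+y), has a narrow square grip, so it is the supply link. The one at (372,265), right (−y), has a round disc, so it is the earth link. The red round one at (262,277) in the full image is the look-alike and not wanted. The collar sits below mid-bar. Next I'll move above the console for a wrist view.

```bash
python3 -m inch '[[0,0,4,0,8.7],[0,0,8,-5,8.7],[3,3,12,-10,8.7],[6,6,12,-17,8.7],[9,9,12,-17,8.7],[12,12,12,-17,8.7],[15,15,12,-17,8.7],[18,18,12,-17,8.7],[21,21,12,-17,8.7],[24,24,12,-17,8.7]]'; python3 -m inch '[[1,3,0,0,8.7],[2,6,0,0,8.7],[2,10,0,0,8.7],[2,14,0,0,8.7],[2,14,0,0,8.7],[2,14,0,0,8.7]]'; python3 - <<'E'
from h import *
s=readout.read_state();print(s['time_s'],s['position'],np.round(s['tcp_rot'],3))
c=grab('wrist');pickle.dump(c,open('w1.pkl','wb'));cv2.imwrite('pics/w1.png',c['image'])
E
```

```text
time_s: 0.93
position: [0.4256, -0.3639, 0.3422]
tcp_rot: [[1.0, 0.025, -0.0], [0.025, -1.0, 0.001], [-0.0, -0.001, -1.0]]
force: [0.7, -0.3, -0.0]
opening: 1.002
grasp_force: 0.0
time_s: 1.43
position: [0.4445, -0.2237, 0.3425]
tcp_rot: [[1.0, 0.029, -0.001], [0.029, -1.0, 0.0], [-0.001, -0.0, -1.0]]
force: [-0.1, -0.0, -0.2]
opening: 0.998
grasp_force: 0.0
1.4333 [ 0.44446034 -0.22373008  0.34248028] [[ 1.     0.029 -0.001]
 [ 0.029 -1.     0.   ]
 [-0.001 -0.    -1.   ]]
```

View pics/w1.png

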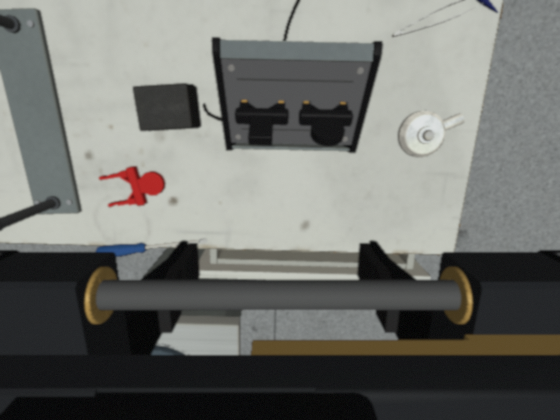

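The wrist camera looks ahead of the fingers. The supply grip is at about (260,140) with its crown at (262,116), and the earth disc is at (327,138) with its crown at (326,116). I'll enlarge this view to get edge pixels.

```bash
python3 - <<'E'
from h import *
c=pickle.load(open('w1.pkl','rb'));I=c['image']
a=cv2.resize(I[90:160,205:390],None,fx=4,fy=4,interpolation=cv2.INTER_CUBIC)
a=cv2.convertScaleAbs(a,alpha=2.2,beta=0)
t=pickle.load(open('top0.pkl','rb'))['image']
b=cv2.resize(t[200:260,310:395],None,fx=5,fy=5,interpolation=cv2.INTER_CUBIC);b=cv2.convertScaleAbs(b,alpha=2.2,beta=0)
b=np.hstack([b,np.zeros((b.shape[0],a.shape[1]-b.shape[1],3),np.uint8)])
cv2.imwrite('pics/crop2.png',np.vstack([a,b]))
print(a.shape,b.shape)
E
```

```text
(280, 740, 3) (300, 740, 3)
```

View pics/crop2.png

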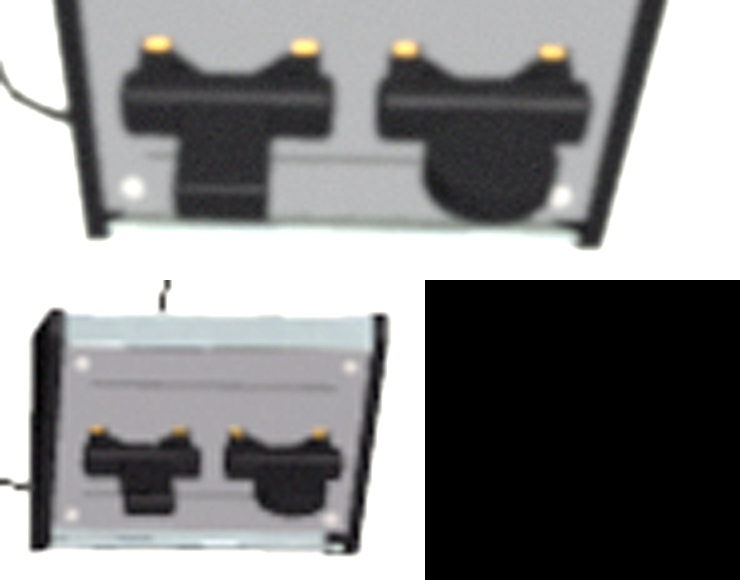

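```bash
python3 - <<'E'
from h import *
from scipy.optimize import least_squares
w=pickle.load(open('w1.pkl','rb'));t=pickle.load(open('top0.pkl','rb'))
W=[(236.75,115),(287.75,115.75),(300.25,115.5),(352,116.25)];T=[(327.2,235),(350,235.6),(355.2,236),(378,236.4)]
for a,b in zip(W,T):print(np.round(tri(w,a,t,b),4))
th=np.radians(35);C,S=np.cos(th),np.sin(th)
def world(p,l):
    x,y,z=l;a=np.array([x*C-z*S,y,.097+x*S+z*C]);c,s=np.cos(p[2]),np.sin(p[2]);return np.array([p[0]+c*a[0]-s*a[1],p[1]+s*a[0]+c*a[1],a[2]])
L=[(.008,y,.026) for y in(.068,.006,-.006,-.068)]
obs=[(w,u,l) for u,l in zip(W,L)]+[(w,(249.5,137),(.006,.050,.064)),(w,(272,137),(.006,.024,.064))]
obst=[(t,u,l) for u,l in zip(T,L)]
for o in(obs,obst,obs+obst):
    f=lambda p:np.concatenate([proj(c,world(p,l))-u for c,u,l in o])
    r=least_squares(f,[.53,-.23,0.]);print(r.x[:2],np.degrees(r.x[2]),np.round(r.fun,1))
    p=r.x;
for y in(.037,-.037):print('grasp z_link38',world(p,(0,y,.05)))
# rack
for u,v in[(208,252)]:print(onz(t,u,v,.142))
print('normal',world(p,(0,0,.1))-world(p,(0,0,0)))
E
```

```text
Traceback (most recent call last):
ValueError: setting an array element with a sequence. The requested array has an inhomogeneous shape after 1 dimensions. The detected shape was (2,) + inhomogeneous part.
```

```bash
python3 - <<'E'
from h import *
w=pickle.load(open('w1.pkl','rb'));t=pickle.load(open('top0.pkl','rb'))
W=[(236.75,115),(287.75,115.75),(300.25,115.5),(352,116.25)];T=[(327.2,235),(350,235.6),(355.2,236),(378,236.4)]
C,S=np.cos(np.radians(35)),np.sin(np.radians(35))
for a,b in zip(W,T):
    p,e=tri(w,a,t,b);print(np.round(p,4),round(e,4))
for c,P in((w,W),(t,T)):
    q=np.array([onz(c,*u,.097+.008*S+.026*C) for u in P]);print(np.round(q[:,:2],4).tolist())
    d=q[0]-q[3];yaw=np.arctan2(-d[0],d[1]);m=q.mean(0)
    # edge -> face centre (shift back in console x)
    X=np.array([np.cos(yaw),np.sin(yaw)]);Y=np.array([-X[1],X[0]]);f=m[:2]-X*(.008*C-.026*S);print('face',f,np.degrees(yaw),'len',np.linalg.norm(d))
    for y in(.037,-.037):print(' grasp38',f+Y*y-X*.05*S,.097+.05*C)
print('griptop',[onz(w,u,137,.097+.006*S+.064*C) for u in(249.5,272)])
E
```

```text
[ 0.5171 -0.174   0.1103] 0.0011
[ 0.5176 -0.2342  0.1054] 0.0022
[ 0.5181 -0.2504  0.0881] 0.0028
[ 0.5199 -0.3212  0.0489] 0.002
[[0.5177, -0.1753], [0.5187, -0.2331], [0.5194, -0.2473], [0.5204, -0.306]]
face [ 0.527398   -0.24024057] 1.16082403908389 len 0.13068899713422646
 grasp38 [ 0.49797549 -0.20382916] 0.13795760221444958
 grasp38 [ 0.49947464 -0.27781398] 0.13795760221444958
[[0.5158, -0.1729], [0.5155, -0.2322], [0.5148, -0.2457], [0.5151, -0.305]]
face [ 0.5236714  -0.23897922] -0.268760602303728 len 0.13213679768312175
 grasp38 [ 0.49516645 -0.20184511] 0.13795760221444958
 grasp38 [ 0.49481934 -0.27584429] 0.13795760221444958
griptop [array([ 0.49591504, -0.19241618,  0.15286719]), array([ 0.49664949, -0.21633754,  0.15286719])]
```

```bash
python3 -m inch '[[1.5,0.6,-4,0,4.6],[3,1.2,-8,0,4.6],[4.5,2.1,-11,0,4.6],[5.2,2.1,-15,0,4.6],[5.2,2.1,-17,0,4.6],[5.2,2.1,-17,0,4.6],[5.2,2.1,-17,0,4.6]]'; python3 - <<'E'
from h import *
s=readout.read_state();print(s['time_s'],s['position'])
c=grab('wrist');pickle.dump(c,open('w2.pkl','wb'))
I=c['image'].copy()
for p in[(.497,-.203,.138),(.4955,-.190,.153),(.4955,-.216,.153)]:
    u=proj(c,p);print(u);cv2.circle(I,tuple(int(x) for x in u),2,(0,255,0),-1)
cv2.imwrite('pics/w2.png',cv2.convertScaleAbs(I,alpha=1.8))
E
```

```text
time_s: 2.07
position: [0.4963, -0.2061, 0.1714]
tcp_rot: [[1.0, 0.023, -0.002], [0.023, -1.0, 0.001], [-0.002, -0.001, -1.0]]
force: [0.1, 0.2, -0.3]
opening: 0.573
grasp_force: 0.0
2.0667 [ 0.49632142 -0.20606724  0.17136157]
[272.39490031 235.81192684]
[250.32827623 246.71801254]
[293.45249471 247.74794927]
```

View pics/w2.png

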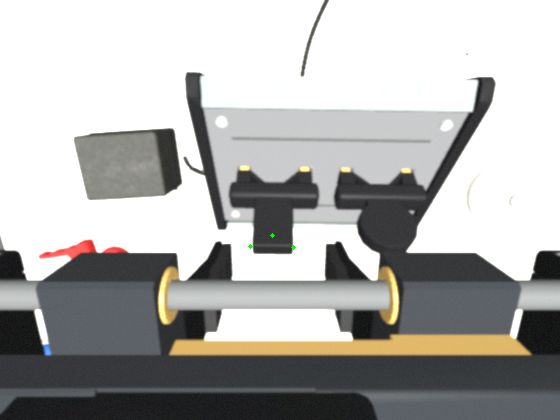

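The supply grip spans columns 254–292 and row 250, between the finger tips and matching the prediction. I'll descend and close.

```bash
python3 -m inch '[[0.1,0.2,-3,0,4.6],[0.1,0.2,-5.2,0,4.6],[0.1,0.2,-5.2,0,4.6],[0.1,0.2,-5.2,0,0],[0.1,0.2,-5.2,0,0],[0.1,0.2,-5.2,0,0],[0.1,0.2,-5.2,0,0],[0.1,0.2,-5.2,0,0],[0.1,0.2,-5.2,0,0]]'
```

```text
time_s: 2.87
position: [0.4985, -0.2034, 0.122]
tcp_rot: [[1.0, 0.025, 0.002], [0.025, -1.0, -0.002], [0.002, 0.002, -1.0]]
force: [-1.1, 0.6, 7.0]
opening: 0.296
grasp_force: 30.0
```

```bash
python3 -m inch '[[-0.17,0,0.25,0,0],[-0.34,0,0.49,0,0],[-0.57,-0.01,0.82,0,0],[-0.86,-0.02,1.23,0,0],[-1.15,-0.02,1.64,0,0],[-1.72,-0.03,2.46,0,0],[-2.29,-0.04,3.28,0,0],[-2.87,-0.05,4.1,0,0],[-3.44,-0.06,4.9,0,0],[-3.44,-0.06,4.9,0,0]]'; python3 - <<'E'
from h import *
s=readout.read_state();print(s['time_s'],s['position'])
c=grab('wrist');d=cams.capture('side');pickle.dump(d,open('side1.pkl','wb'))
a=cv2.convertScaleAbs(c['image'][60:300,150:450],alpha=1.8);b=cv2.resize(d['image'][180:320,120:330],None,fx=2,fy=2,interpolation=cv2.INTER_CUBIC)
b=cv2.convertScaleAbs(b,alpha=1.3)
H=max(a.shape[0],b.shape[0]);f=lambda x:np.vstack([x,np.zeros((H-x.shape[0],x.shape[1],3),np.uint8)])
cv2.imwrite('pics/p3.png',np.hstack([f(a),f(b)]))
E
```

```text
time_s: 3.7
position: [0.4614, -0.2032, 0.1709]
tcp_rot: [[1.0, 0.025, -0.001], [0.025, -1.0, 0.0], [-0.001, -0.0, -1.0]]
force: [0.1, 0.2, -0.6]
opening: 0.292
grasp_force: 30.0
3.7 [ 0.46137918 -0.20315007  0.17092971]
```

View pics/p3.png

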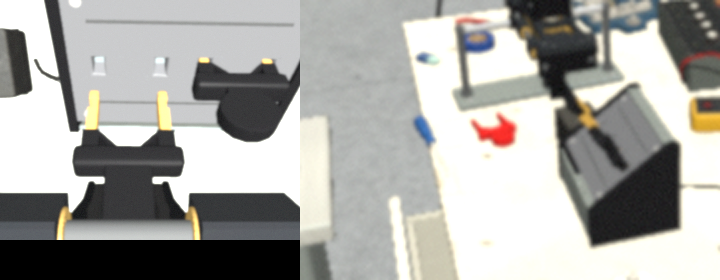

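The supply link is out and clear, legs pointing forward at the panel's tilt. Now I'll work out the rack geometry.

```bash
python3 - <<'E'
from h import *
t=pickle.load(open('top0.pkl','rb'))
a=onz(t,207.7,194.6,.13);b=onz(t,209.4,284.2,.13);e0=onz(t,207.3,190,.139);e1=onz(t,209.2,287.7,.139);k=onz(t,208.5,252.3,.142)
print(a,b,e0,e1,'len',np.linalg.norm(e0-e1),'collar',k,'mid',(e0+e1)/2)
print('yaw',np.degrees(np.arctan2((a-b)[1],(a-b)[0])))
E
```

```text
[0.61346036 0.14036128 0.13      ] [0.38261751 0.12722006 0.13      ] [0.62416911 0.14048316 0.139     ] [0.37422428 0.12612056 0.139     ] len 0.25035715047934776 collar [0.46353463 0.130848   0.142     ] mid [0.4991967  0.13330186 0.139     ]
yaw 3.2581664789532714
```

```bash
python3 -m inch '[[0,0,3.5,0,0],[0,0,7,0,0],[0,2.5,7,0,0],[1,6,7,1,0],[2,9.5,7,2,0],[3,13,7,2,0],[4,16.5,7,2,0],[5,20,7,2,0],[6,23.5,7,2,0],[6.4,27,7,2,0]]'; python3 -m inch '[[0,3,0,0,0],[0,5.5,0,0,0],[0,6.8,0,0,0],[0,6.8,0,0,0],[0,6.8,0,0,0]]'; python3 - <<'E'
from h import *
s=readout.read_state();print(s['time_s'],s['position'])
c=grab('wrist');pickle.dump(c,open('w4.pkl','wb'));d=cams.capture('side')
a=cv2.convertScaleAbs(c['image'][0:320,120:440],alpha=1.8);b=cv2.resize(d['image'][130:250,160:310],None,fx=3,fy=3,interpolation=cv2.INTER_CUBIC)
H=max(a.shape[0],b.shape[0]);f=lambda x:np.vstack([x,np.zeros((H-x.shape[0],x.shape[1],3),np.uint8)])
cv2.imwrite('pics/p4.png',np.hstack([f(a),f(b)]))
for p in[(.5,.1336,.137),(.545,.136,.137),(.6,.1393,.137)]:print(proj(c,p))
E
```

```text
time_s: 4.63
position: [0.5281, 0.0683, 0.239]
tcp_rot: [[0.998, 0.06, -0.0], [0.06, -0.998, -0.0], [-0.0, 0.0, -1.0]]
force: [0.8, 0.7, -1.3]
opening: 0.292
grasp_force: 30.0
time_s: 5.05
position: [0.5269, 0.1345, 0.239]
tcp_rot: [[0.998, 0.062, -0.001], [0.062, -0.998, -0.001], [-0.001, 0.001, -1.0]]
force: [0.2, 0.4, -2.1]
opening: 0.295
grasp_force: 30.0
5.05 [0.5269216  0.13447391 0.23903832]
[276.20283783 236.80864278]
[276.67114789 186.31803735]
[276.8411426 117.7867798]
```

View pics/p4.png

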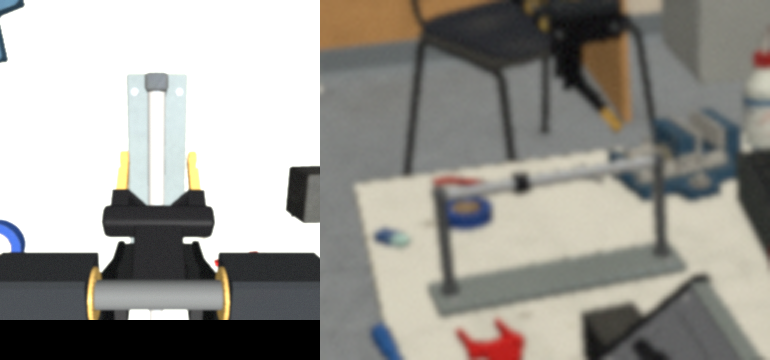

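The link is centred over the bar: its legs are at crop columns 124 and 192, the bar at 157. I'll lower it until contact.

```bash
python3 -m inch '[[0,0,-2.5,0,0],[0,0,-5,0,0],[0,0,-7,0,0],[0,0,-7.6,0,0],[0,0,-7.9,0,0],[0,0,-7.9,0,0],[0,0,-7.9,0,0]]';python3 -m inch '[[0,0,-0.1,0,0],[0,0,-0.2,0,0],[0,0,-0.3,0,0],[0,0,-0.3,0,0]]'
```

```text
time_s: 5.73
position: [0.5284, 0.134, 0.1615]
tcp_rot: [[0.998, 0.059, 0.002], [0.059, -0.998, 0.0], [0.002, 0.0, -1.0]]
force: [-1.0, 0.4, 0.0]
opening: 0.293
grasp_force: 30.0
time_s: 6.07
position: [0.5274, 0.1346, 0.1579]
tcp_rot: [[0.998, 0.06, 0.001], [0.06, -0.998, 0.0], [0.001, 0.0, -1.0]]
force: [0.2, 0.2, -1.0]
opening: 0.294
grasp_force: 30.0
```

```bash
python3 -m inch '[[0,0,-0.1,0,0],[0,0,-0.2,0,0],[0,0,-0.3,0,0],[0,0,-0.3,0,0]]';python3 -m inch '[[0,0,-0.1,0,0],[0,0,-0.2,0,0],[0,0,-0.2,0,0]]'
```

```text
time_s: 6.4
position: [0.5276, 0.1346, 0.1561]
tcp_rot: [[0.998, 0.06, 0.001], [0.06, -0.998, -0.0], [0.001, 0.0, -1.0]]
force: [-2.9, -1.2, 9.1]
opening: 0.298
grasp_force: 30.0
time_s: 6.65
position: [0.5276, 0.1346, 0.1556]
tcp_rot: [[0.998, 0.06, 0.002], [0.06, -0.998, -0.0], [0.002, 0.0, -1.0]]
force: [-6.7, -1.0, 18.4]
opening: 0.295
grasp_force: 30.0
```

Contact at 18 N, as expected. I'll ease off and release.

```bash
python3 -m inch '[[0,0,0.2,0,0],[0,0,0.3,0,0],[0,0,0.3,0,0],[0,0,0.3,0,4.8],[0,0,0.3,0,4.8],[0,0,0.3,0,4.8],[0,0,0.3,0,4.8],[0,0,0.3,0,4.8],[0,0,0.3,0,4.8],[0,0,0.3,0,4.8]]'; python3 - <<'E'
from h import *
s=readout.read_state();print(s['time_s'],s['position'])
c=grab('wrist');d=cams.capture('side')
a=cv2.convertScaleAbs(c['image'][0:320,120:440],alpha=1.8);b=cv2.resize(d['image'][130:250,160:310],None,fx=3,fy=3,interpolation=cv2.INTER_CUBIC)
H=max(a.shape[0],b.shape[0]);f=lambda x:np.vstack([x,np.zeros((H-x.shape[0],x.shape[1],3),np.uint8)])
cv2.imwrite('pics/p5.png',np.hstack([f(a),f(b)]))
E
```

```text
time_s: 7.48
position: [0.5273, 0.1345, 0.1554]
tcp_rot: [[0.998, 0.06, -0.0], [0.06, -0.998, -0.0], [-0.0, -0.0, -1.0]]
force: [-0.3, -0.2, 0.2]
opening: 0.546
grasp_force: 0.0
7.4833 [0.52728395 0.13450793 0.15536531]
```

View pics/p5.png

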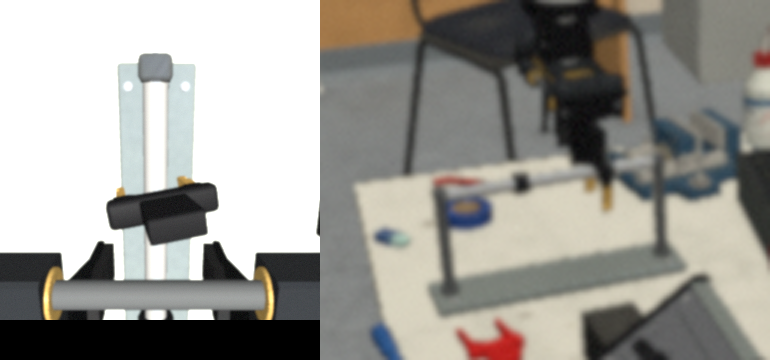

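The supply link is released and has swung legs-down, astride the bar beyond the collar and slightly yawed. I'll lift off, check it numerically once the arm is away, and go to the earth link.

```bash
python3 -m inch '[[0,0,2,0,4.8],[0,0,4.5,0,4.8],[0,0,8,0,5.2],[0,0,9,0,5.2],[-0.3,-3.5,9,0,5.2],[-0.6,-7,9,-1,5.2],[-1,-10.5,9,-2,5.2],[-1.3,-14,9,-2,5.2],[-1.6,-17.5,9,-2,5.2],[-2,-21,9,-2,5.2]]'; python3 -m inch '[[0,-3.5,0,0,5.2],[-0.3,-7,0,0,5.2],[-0.5,-10.5,0,0,5.2],[-0.7,-14,0,0,5.2],[-0.7,-17.5,0,0,5.2],[-0.7,-20.2,0,0,5.2],[-0.7,-20.2,0,0,5.2],[-0.7,-20.2,0,0,5.2]]'; python3 - <<'E'
from h import *
s=readout.read_state();print(s['time_s'],s['position'],s['tcp_rot'][0])
t=cams.capture('top');pickle.dump(t,open('top1.pkl','wb'))
t0=pickle.load(open('top0.pkl','rb'))
def blobs(I,x0,x1,y0,y1,th,mn=8):
    g=cv2.cvtColor(I,cv2.COLOR_BGR2GRAY)[y0:y1,x0:x1];m=(g<th).astype(np.uint8)
    for k in cv2.findContours(m,0,2)[0]:
        if cv2.contourArea(k)>mn:
            r=cv2.minAreaRect(k);print('  ',np.round(np.array(r[0])+[x0,y0],1),np.round(r[1],1),round(r[2],1))
for I in(t0['image'],t['image']):print('rack');blobs(I,192,228,194,286,60)
for I in(t0['image'],t['image']):print('adapter');blobs(I,268,303,218,250,80)
c=grab('wrist');g=cv2.cvtColor(c['image'],cv2.COLOR_BGR2GRAY)
u=proj(c,(.500-.0025,-.2774,.097+.064*.819));print('pred top',u)
for r in(200,210,220,230,240,245):
    x=np.where(g[r,200:380]<30)[0]+200;print(r,(x.min(),x.max(),len(x)) if len(x) else None)
E
```

```text
time_s: 8.42
position: [0.5069, -0.077, 0.2454]
tcp_rot: [[1.0, 0.025, 0.0], [0.025, -1.0, -0.0], [0.0, 0.0, -1.0]]
force: [0.6, -0.1, -0.2]
opening: 0.6
grasp_force: 0.0
time_s: 9.08
position: [0.4999, -0.2789, 0.2449]
tcp_rot: [[1.0, 0.022, -0.0], [0.022, -1.0, 0.001], [-0.0, -0.001, -1.0]]
force: [0.5, -0.2, -0.1]
opening: 0.599
grasp_force: 0.0
9.0833 [ 0.4998917  -0.27887677  0.24494591] [ 9.99754316e-01  2.21619700e-02 -3.93254624e-04]
rack
   [215. 284.] [2. 6.] 90.0
   [208. 252.] [6. 8.] 90.0
   [213.5 196.5] [5. 5.] 90.0
rack
   [208.  251.5] [5. 8.] 90.0
   [208.8 217.2] [ 6.7 23.3] 78.7
   [213. 196.] [4. 4.] 90.0
adapter
   [285.6 234.1] [21.4 26.1] 86.4
adapter
   [285.6 234.1] [21.3 26.1] 86.4
pred top [277.43746258 212.04318163]
200 (np.int64(258), np.int64(322), 44)
210 (np.int64(261), np.int64(294), 34)
220 None
230 None
240 None
245 (np.int64(213), np.int64(343), 30)
```

Supply hangs at (209,217) and the collar and adapter are unmoved. The disc's centre column of 277.5 matches the predicted 277.4, so I'll descend on the earth link.

```bash
python3 -m inch '[[0,0.1,-4,0,5.2],[0,0.1,-7.5,0,5.2],[0,0.1,-10.5,0,5.2],[0,0.1,-12.4,0,5.2],[0,0.1,-12.4,0,5.2],[0,0.1,-12.4,0,0],[0,0.1,-12.4,0,0],[0,0.1,-12.4,0,0],[0,0.1,-12.4,0,0],[0,0.1,-12.4,0,0]]'; python3 -m inch '[[0,0,0,0,0],[0,0,0,0,0]]'
```

```text
time_s: 10.02
position: [0.5011, -0.2768, 0.1231]
tcp_rot: [[1.0, 0.025, 0.002], [0.025, -1.0, -0.002], [0.002, 0.002, -1.0]]
force: [-1.0, 0.5, 2.7]
opening: 0.425
grasp_force: 30.0
time_s: 10.18
position: [0.5006, -0.2768, 0.1227]
tcp_rot: [[1.0, 0.025, 0.001], [0.025, -1.0, -0.001], [0.001, 0.001, -1.0]]
force: [-2.2, 0.7, 5.7]
opening: 0.431
grasp_force: 30.0
```

```bash
python3 -m inch '[[-0.17,0,0.25,0,0],[-0.34,0,0.49,0,0],[-0.57,-0.01,0.82,0,0],[-0.86,-0.02,1.23,0,0],[-1.15,-0.02,1.64,0,0],[-1.72,-0.03,2.46,0,0],[-2.29,-0.04,3.28,0,0],[-2.87,-0.05,4.1,0,0],[-3.44,-0.06,4.9,0,0],[-3.44,-0.06,4.9,0,0]]'; python3 -m inch '[[0,0,3.5,0,0],[0,0,7,0,0],[0,0,7,0,0],[0,0,7,0,0]]'; python3 - <<'E'
from h import *
s=readout.read_state();print(s['time_s'],s['position'])
c=grab('wrist');cv2.imwrite('pics/e1.png',c['image'])
h=cv2.cvtColor(c['image'],cv2.COLOR_BGR2HSV)
m=cv2.inRange(h,(15,120,60),(35,255,255));m[240:]=0
for k in cv2.findContours(m,0,2)[0]:
    if cv2.contourArea(k)>15:print('brass',cv2.boundingRect(k))
g=cv2.cvtColor(c['image'],cv2.COLOR_BGR2GRAY)
for r in(190,200,210,220,230,240):
    x=np.where(g[r,200:360]<30)[0]+200;print(r,(x.min(),x.max(),len(x)) if len(x) else None)
E
```

```text
time_s: 11.02
position: [0.4646, -0.2773, 0.1724]
tcp_rot: [[1.0, 0.024, 0.0], [0.024, -1.0, -0.001], [0.0, 0.001, -1.0]]
force: [0.8, 0.2, -0.6]
opening: 0.427
grasp_force: 30.0
time_s: 11.35
position: [0.4667, -0.278, 0.2427]
tcp_rot: [[1.0, 0.025, 0.004], [0.025, -1.0, -0.004], [0.003, 0.004, -1.0]]
force: [-0.4, -0.5, -2.1]
opening: 0.424
grasp_force: 30.0
11.35 [ 0.46668098 -0.27800357  0.24273917]
brass (308, 156, 13, 38)
brass (238, 155, 12, 38)
190 None
200 (np.int64(237), np.int64(320), 14)
210 (np.int64(232), np.int64(324), 59)
220 (np.int64(330), np.int64(330), 1)
230 (np.int64(226), np.int64(305), 19)
240 (np.int64(257), np.int64(326), 17)
```

The earth link is out with its legs symmetric and at the same tilt. I'll carry it to the near side of the collar.

```bash
python3 -m inch '[[0,3.5,0,0,0],[0,7,0,1,0],[0,10.5,0,2,0],[0,14,0,2,0],[0,17.5,0,2,0],[0,21,0,2,0],[0,24.5,0,2,0],[0,28,0,2,0],[-1,31,0,2,0],[-2.5,34,0,2,0]]'; python3 -m inch '[[-1.5,2.5,0,0,0],[-3,5,0,0,0],[-4.5,6.6,0,0,0],[-4.7,6.6,0,0,0],[-4.7,6.6,0,0,0],[-4.7,6.6,0,0,0]]'; python3 - <<'E'
from h import *
s=readout.read_state();print(s['time_s'],s['position'])
c=grab('wrist')
h=cv2.cvtColor(c['image'],cv2.COLOR_BGR2HSV)
m=cv2.inRange(h,(15,120,60),(35,255,255));m[240:]=0
for k in cv2.findContours(m,0,2)[0]:
    if cv2.contourArea(k)>15:print('brass',cv2.boundingRect(k))
for p in[(.415,.1288,.137),(.4635,.1316,.142),(.60,.1394,.137)]:print(proj(c,p))
g=cv2.cvtColor(c['image'],cv2.COLOR_BGR2GRAY);cv2.imwrite('pics/e2.png',c['image'])
for r in(60,80,100,120,140,160,170,180):
    x=np.where(g[r,240:320]<30)[0]+240;print(r,(x.min(),x.max(),len(x)) if len(x) else None)
E
```

```text
time_s: 12.23
position: [0.4402, 0.0645, 0.239]
tcp_rot: [[0.998, 0.06, -0.003], [0.06, -0.998, 0.0], [-0.003, -0.001, -1.0]]
force: [0.6, 0.3, -0.8]
opening: 0.424
grasp_force: 30.0
time_s: 12.73
position: [0.3938, 0.1286, 0.2399]
tcp_rot: [[0.998, 0.06, -0.001], [0.06, -0.998, -0.001], [-0.001, 0.0, -1.0]]
force: [0.4, 0.3, -0.4]
opening: 0.423
grasp_force: 30.0
12.7333 [0.3938074  0.12857096 0.23986253]
brass (308, 157, 12, 37)
brass (238, 156, 12, 37)
brass (246, 6, 9, 13)
brass (297, 0, 13, 13)
[278.48669049 182.57289304]
[278.80278791 122.55407086]
[279.94196471 -87.30163466]
60 None
80 None
100 None
120 (np.int64(266), np.int64(291), 11)
140 None
160 None
170 None
180 None
```

The legs' midpoint (column 279) and the collar's centre (278.5) agree, so I'll lower it.

```bash
python3 -m inch '[[0,0,-2.5,0,0],[0,0,-5,0,0],[0,0,-7,0,0],[0,0,-7.6,0,0],[0,0,-7.9,0,0],[0,0,-8.1,0,0],[0,0,-8.1,0,0],[0,0,-8.1,0,0]]';python3 -m inch '[[0,0,-0.1,0,0],[0,0,-0.2,0,0],[0,0,-0.2,0,0],[0,0,-0.2,0,0]]'
```

```text
time_s: 13.45
position: [0.3949, 0.1288, 0.1603]
tcp_rot: [[0.998, 0.06, 0.002], [0.06, -0.998, 0.0], [0.002, 0.0, -1.0]]
force: [0.0, -0.1, -0.2]
opening: 0.424
grasp_force: 30.0
time_s: 13.78
position: [0.3944, 0.129, 0.158]
tcp_rot: [[0.998, 0.06, 0.002], [0.06, -0.998, 0.0], [0.002, 0.0, -1.0]]
force: [-0.4, -1.1, 1.3]
opening: 0.425
grasp_force: 30.0
```

```bash
python3 -m inch '[[0,0,-0.1,0,0],[0,0,-0.2,0,0],[0,0,-0.2,0,0],[0,0,-0.2,0,0]]'
```

```text
time_s: 14.12
position: [0.3938, 0.129, 0.1568]
tcp_rot: [[0.998, 0.06, 0.001], [0.06, -0.998, -0.0], [0.001, 0.0, -1.0]]
force: [-4.0, -0.6, 14.3]
opening: 0.424
grasp_force: 30.0
```

```bash
python3 -m inch '[[0,0,0.15,0,0],[0,0,0.15,0,0],[0,0,0.15,0,6],[0,0,0.15,0,6],[0,0,0.15,0,6],[0,0,0.15,0,6],[0,0,0.15,0,6],[0,0,0.15,0,6],[0,0,0.15,0,6]]'; python3 -m inch '[[0,0,2,0,6],[0,0,4.5,0,6],[0,0,8,0,6],[0,0,11,0,6],[0,-3,12,0,6],[0,-6,12,0,6],[0,-9,12,0,6],[0,-12,12,0,6],[0,-15,12,0,6],[0,-18,12,0,6]]'; python3 -m inch '[[0,-4,0,0,6],[0,-8,0,0,6],[0,-12,0,0,6],[0,-15,0,0,6],[0,-15,0,0,6],[0,-15,0,0,6]]'; python3 - <<'E'
from h import *
t=cams.capture('top');d=cams.capture('side');pickle.dump(t,open('top2.pkl','wb'))
a=cv2.resize(t['image'][180:300,190:310],None,fx=3.2,fy=3.2,interpolation=cv2.INTER_CUBIC);b=cv2.resize(d['image'][165:265,170:290],None,fx=3.4,fy=3.4,interpolation=cv2.INTER_CUBIC)
H=max(a.shape[0],b.shape[0]);f=lambda x:np.vstack([x,np.zeros((H-x.shape[0],x.shape[1],3),np.uint8)])
cv2.imwrite('pics/fin.png',cv2.convertScaleAbs(np.hstack([f(a),f(b)]),alpha=1.4))
E
```

```text
time_s: 14.87
position: [0.3939, 0.1289, 0.1569]
tcp_rot: [[0.998, 0.06, -0.0], [0.06, -0.998, -0.0], [-0.0, -0.0, -1.0]]
force: [0.6, 0.0, 0.5]
opening: 0.685
grasp_force: 0.0
time_s: 15.7
position: [0.3935, -0.0523, 0.2772]
tcp_rot: [[0.998, 0.06, 0.0], [0.06, -0.998, -0.0], [0.0, 0.0, -1.0]]
force: [0.2, 0.3, 0.2]
opening: 0.691
grasp_force: 0.0
time_s: 16.2
position: [0.3937, -0.2024, 0.2767]
tcp_rot: [[0.998, 0.057, -0.0], [0.057, -0.998, 0.001], [-0.0, -0.001, -1.0]]
force: [-0.2, 0.7, -0.4]
opening: 0.684
grasp_force: 0.0
```

View pics/fin.png

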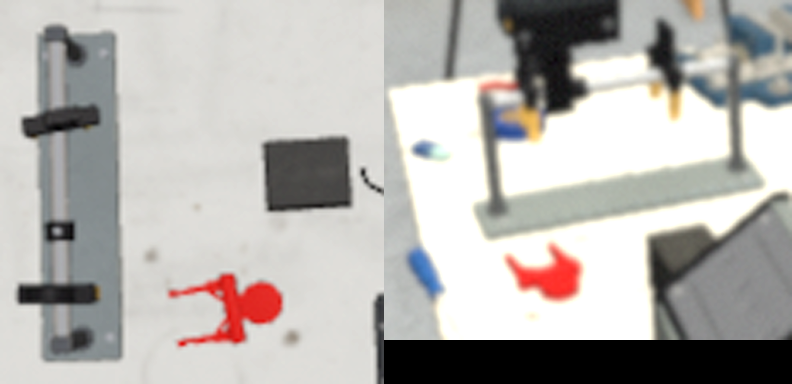

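Both links hang legs-down astride the bar, at crop (60,120) and (58,293), with the collar at (60,231) between them. The bystanders in view are unmoved, and the arm is clear. I'll let it settle, do a quick still-check and hand in.

```bash
python3 -m inch '[[0,0,0,0,6],[0,0,0,0,6],[0,0,0,0,6],[0,0,0,0,6],[0,0,0,0,6],[0,0,0,0,6],[0,0,0,0,6],[0,0,0,0,6],[0,0,0,0,6],[0,0,0,0,6]]' | head -1; python3 - <<'E'
from h import *
from rig import bot
a=pickle.load(open('top2.pkl','rb'))['image'];b=cams.capture('top')['image']
d=cv2.absdiff(a,b)[180:300,190:235].max();print('rack change',d)
if d<60: print(bot.hand_in())
E
```

```text
time_s: 17.13
rack change 7
the job is handed in; nothing more can be done
None
```

I pulled the supply link first, then the earth link. Both now hang freely astride the bar, one on each side of the collar, and the job was handed in at about 17 s; the supply link sits about 11° askew, and I re-checked only the adapter among the bystanders (unmoved).

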